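# Flip the hex key and tighten the clamp screw of a phone rest

## Robot

A 7-joint arm with a two-finger parallel gripper is mounted at the origin on the work surface. World frame = base frame: x ahead of the robot, y to its left, z up, the work surface at z = 0. Lengths are in m, angles in rad, forces in N, time in s.
With the tool pointing down it reaches from about 0.4 to 0.85 m from the base axis. Payload 4.5 kg.
Tool frame: the origin (TCP) lies on the centre line of the jaws, within the pads' length; the fingertips stand 25 mm ahead of it and the grasp point (between the pads) lies 6 mm ahead of it (env.tip_reach is the z of the fingertips in the tool frame, in m); z points along the fingers, y is the direction in which the jaws open and shut (so a half turn about z gives the same grasp; the last joint's range is limited). The gripper opens to 88 mm and grips with 3 to 60 N. Pads are 18 mm wide; open, the fingers measure 123 mm over their backs; the gripper's body (75 mm by 187 mm) begins 45 mm behind the grasp point.
Start: joints at [-1.286, 0.689, -0.195, 1.565, 0.157, 0.902, -0.215], TCP at [0.155, 0.605, 0.264] pointing down, gripper open.
Joint ranges: [-3.01, 3.01], [-0.46, 2.08], [-1.47, 1.51], [0.13, 2.56], [-1, 4.14], [0.04, 2.09], [-2.66, 2.66]. Speed limits (rad/s): [2.57, 2.57, 3.14, 3.14, 3.14, 3.14, 3.14].

## Interface

Orientations are given as a unit quaternion [w, x, y, z].
In Python, from plant import env, eoat, planner, get_state, optics, ticket, models gives the robot as it stands. The module is installed in compiled form; this text tells all that it offers. Calls block until the motion is done:
- env.move_to(position, orientation): joint-space move of the TCP to a pose.
- env.move_straight(position, rotation=None, v=0.15, until_force=None): straight line of the TCP; rotation=None keeps the orientation; v is the mean speed in m/s. With until_force (N) it stops when the force on the tool has changed by that much, and returns True; else False.
- env.movej(angles): joint-space move.
- eoat.open_jaws() and eoat.clamp(): open the fingers fully, or close them until they stop; the grip force is fixed at half the most.
- env.pause(seconds).
- planner.ik(position, orientation): joint angles nearest the present ones, or None.
- get_state(): the state.
- optics.camera(name): name is "side" or "top" or "wrist"; returns the picture (420x560x3 uint8, red, green, blue); there is no depth.
- optics.camera_params(name): a dict with "camera_matrix" (3x3 intrinsics, pixels), "R" (3x3) and "t" (3): a world point X has camera coordinates R X + t. Camera axes: x right, y down, z forward; pixel columns grow to the right and rows downward; lengths in m; the calibration is good to about 2 mm. A picture is of the moment at which its call begins: read the wrist's pose just before it. camera_params takes no time and is no camera call; for the wrist camera it gives the pose at the moment of the call.
A pose or a line that the arm cannot do raises env.MotionError and nothing moves.
- ticket.hand_in(): hands the job in, once; it reports no verdict.
Trained networks look in the newest picture that a camera, given by its name, has taken for a name from the list of things; names that differ only in an ending like _2 or _b are one class to them, and where a whole thing is asked for, a point or a joint stands for the part that bears it (a point fixed in the world has none). Each returns a list of dicts, best first, with "p" (0 to 1); they miss things now and then, are a little off and sometimes report something else, mostly with a low value. They report only what shows in the picture. A call takes as long as a camera call. They do not tell look-alikes from the thing itself.
- models.search_frame(camera, thing): "rect" ([left, top, right, bottom] in pixels, round what is visible of it).
- models.regions_of(camera, thing): "region" (420x560 bool, what is visible of it) and "rect" ([left, top, right, bottom] in pixels, round what is visible of it).
The state is a dict: "time": time; "joints": joint angles; "dq": joint speeds; "tau": joint torques, N m; "tool_pos": TCP position; "tcp_rot": TCP orientation; "ft_force": force on the tool from outside, world axes, zero at the start; "moment": the same for the moment, N m; "width": opening from 0.0 (shut) to 1.0 (fully open).
Only numpy, scipy, OpenCV 4.12 (cv2) and the standard library are available. Lean on these libraries where they do the work, as an engineer would, in place of code of your own. Each camera call takes 0.05 s, during which the arm holds its last target.

## Task

The clamp screw on the free-standing phone rest is only finger-tight, and the hex key still sits in it by its long arm. Pull the key out, flip it so that its short arm goes fully home in the screw, then swing the long arm down on the right-hand side to tighten the stiff screw (clockwise) until you feel it come up against its stop, without forcing it further. Leave the key in the screw and let go; do not shove or tip the rest, which stands loose on the desk, and leave everything else where it is.

Things in the scene. Friction and masses are not known exactly. Their poses are not given: they have to be found in the camera images.
- stand: Loose phone rest, 2.5 kg: base 200 x 120 (y) x 12 mm, post d 32, 199 mm tall, dark collar whose clamp screw looks out level along +x (screw axis); lugs reach 54 mm from the post axis. Phone plate at -x, to 105 mm. Origin: on the desk, on the post axis, z up; +y is to the right as you face the screw head. Slides at a level push of 11 to 21 N; a push of over 20 N down, far to its side, may tip it.
- socket (a point): Centre of the floor of the hexagon socket in the round steel screw head (d 36 mm), 56 mm from the post axis along the stand's +x, 150 mm above the desk. Socket 14.9 mm across flats, 26 mm deep: its mouth lies 26 mm from here along the stand's +x, with a 1.5 mm chamfer.
- screw (a joint): Screw angle, rad; grows as it tightens (clockwise facing the head). Starts within 0.06 of 0; stop at 0.60, to be felt for: past it the screw gives only about 0.02 rad for each further 10 N at the end of the long arm, and over 25 N strips it. At 0 two flats of the socket face the stand's +y and -y. Takes 0.8 N m to turn, so 6 to 8 N near the end of the long arm; stays where left.
- key: Dark steel L-shaped hex key, 14 mm across flats, 250 g. Origin in the bend (arm centre lines); +x along the long arm (150 mm), +y along the short (60 mm); two flats of each arm are square to the plane of the L. Starts with the long arm in the socket, drooping 0.1 rad, z up, short arm towards the stand's -y. Centre of mass 54 mm out on the long arm. Play in the socket 0.45 mm a side, 0.1 rad.
- key_long_tip (a point): Centre of the end face of the key's long arm.
- key_short_tip (a point): Centre of the end face of the key's short arm.
Things that resemble listed ones, but are neither listed nor needed, are in the scene too. Leave any brown look-alike of the key alone.

How it is judged:
By the outcome, as a careful person would: the job done as asked, in the order asked, and still so for the second after the job is handed in, with the robot touching nothing.
It also fails if it takes over 64 s, if anything falls off the work surface, if the arm or the gripper's body presses on something with over 40 N, if the wrist force passes 120 N, or if a joint passes its speed limit or range.

## Working session

There is one attempt and no reset: what is moved stays moved. The work goes in short steps, each a Python script; the robot and the scene stay as the last script left them, time stands still between calls to the robot, and variables do not carry over. Pictures are saved under pics/ and viewed, and the job is handed in when it is done.

```bash
mkdir -p pics; ls
python3 - <<'E'
from plant import env, eoat, planner, get_state, optics, ticket, models
import cv2
s=get_state(); print({k:s[k] for k in('time','tool_pos','tcp_rot','ft_force','width')}, env.tip_reach)
for n in("side","top","wrist"):
    im=optics.camera(n); cv2.imwrite(f"pics/{n}0.png",im[:,:,::-1]); p=optics.camera_params(n); print(n,p)
E
```

```text
pics
{'time': 0.0, 'tool_pos': array([0.15502666, 0.60487385, 0.26289144]), 'tcp_rot': array([-3.88784279e-05,  1.25029191e-01,  9.92152634e-01, -9.22554307e-04]), 'ft_force': array([ 0.19004979,  0.16164229, -0.16321847]), 'width': 0.9998051655711553} 0.025
side {'camera_matrix': array([[397.53830953,   0.        , 283.67641508],
       [  0.        , 397.53830953, 211.1346554 ],
       [  0.        ,   0.        ,   1.        ]]), 'R': array([[-0.9913059 , -0.12991897, -0.02082473],
       [-0.06857612,  0.64521594, -0.76091636],
       [ 0.11229391, -0.7528728 , -0.64851571]]), 't': array([0.57145439, 0.10676199, 0.70785392])}
top {'camera_matrix': array([[406.98333514,   0.        , 289.58905507],
       [  0.        , 406.98333514, 217.46598773],
       [  0.        ,   0.        ,   1.        ]]), 'R': array([[-1.06865221e-03, -9.99843304e-01,  1.76698952e-02],
       [-9.98009036e-01, -4.79424929e-05, -6.30710899e-02],
       [ 6.30620541e-02, -1.77021161e-02, -9.97852601e-01]]), 't': array([0.01722466, 0.55899278, 0.73153598])}
wrist {'camera_matrix': array([[344.13924698,   0.        , 281.34866415],
       [  0.        , 344.13924698, 208.9223146 ],
       [  0.        ,   0.        ,   1.        ]]), 'R': array([[ 0.2481239 ,  0.96872602, -0.00210546],
       [ 0.91719527, -0.23422457,  0.32232232],
       [ 0.31174887, -0.08190699, -0.94662764]]), 't': array([-0.62526403, -0.04495395,  0.39141428])}
```

View pics/side0.png

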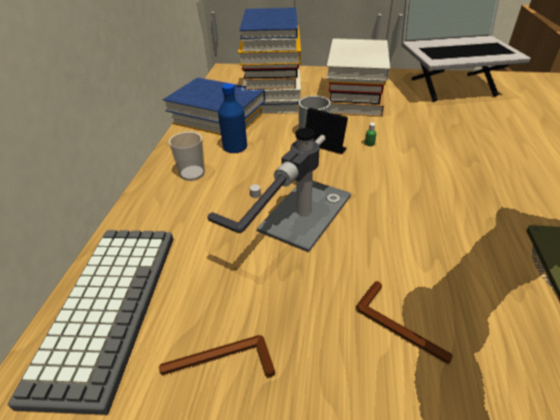

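View pics/top0.png

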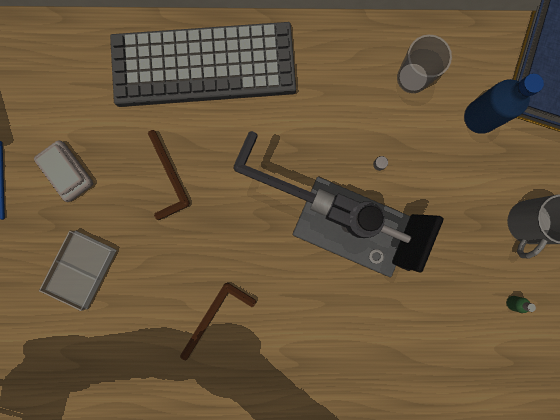

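View pics/wrist0.png

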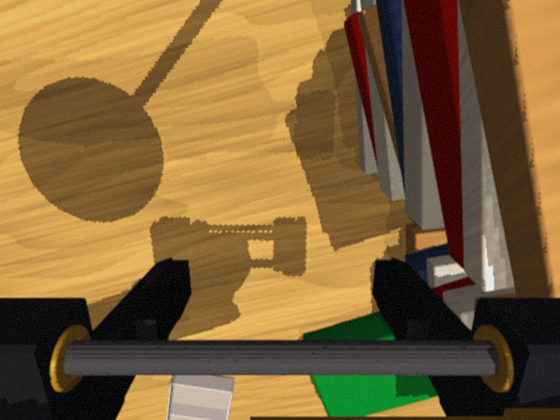

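The top view shows the stand with its post top near (370,218), the screw head near (322,202), the key bend near (240,167) and the short tip near (252,135). The two brown keys on the desk are decoys. I'll zoom in for accurate points.

Run:
```python
import cv2
a=cv2.imread('pics/top0.png')[115:285,225:450]; cv2.imwrite('pics/topz.png',cv2.resize(a,None,fx=3.5,fy=3.5,interpolation=cv2.INTER_CUBIC))
a=cv2.imread('pics/side0.png')[100:270,195:365]; cv2.imwrite('pics/sidez.png',cv2.resize(a,None,fx=3.5,fy=3.5,interpolation=cv2.INTER_CUBIC))
```

```text
(no output)
```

View pics/topz.png

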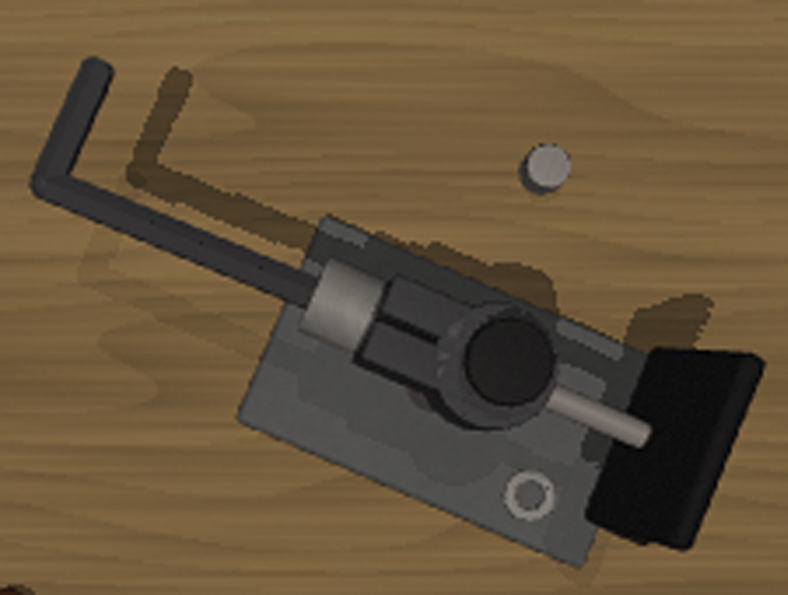

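View pics/sidez.png

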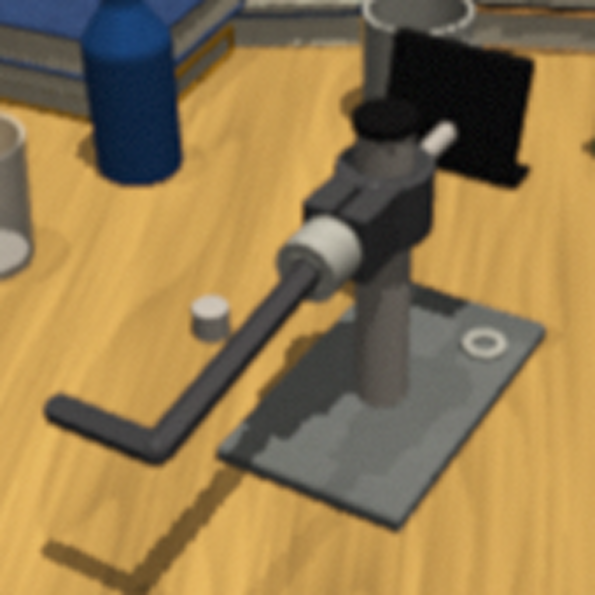

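```bash
cat > h.py <<'E'
import numpy as np
P={'side':(np.array([[397.53830953,0,283.67641508],[0,397.53830953,211.1346554],[0,0,1]]),np.array([[-0.9913059,-0.12991897,-0.02082473],[-0.06857612,0.64521594,-0.76091636],[0.11229391,-0.7528728,-0.64851571]]),np.array([0.57145439,0.10676199,0.70785392])),
'top':(np.array([[406.98333514,0,289.58905507],[0,406.98333514,217.46598773],[0,0,1]]),np.array([[-1.06865221e-03,-9.99843304e-01,1.76698952e-02],[-9.98009036e-01,-4.79424929e-05,-6.30710899e-02],[6.30620541e-02,-1.77021161e-02,-9.97852601e-01]]),np.array([0.01722466,0.55899278,0.73153598]))}
def proj(X,c):
    K,R,t=P[c] if isinstance(c,str) else c
    q=(np.atleast_2d(X)@R.T+t)@K.T
    return q[:,:2]/q[:,2:]
E
python3 - <<'E'
from h import *
from scipy.optimize import least_squares
zt=lambda u,v:(u/3.5+225,v/3.5+115); zs=lambda u,v:(u/3.5+195,v/3.5+100)
obs=[('top','cap',zt(510,362)),('top','b++',zt(238,420)),('top','b+-',zt(330,215)),('top','b-+',zt(582,567)),('top','bend',zt(50,182)),('top','st',zt(97,66)),
('side','cap',zs(386,120)),('side','b+-',zs(220,455)),('side','b++',zs(400,528)),('side','b-+',zs(543,328)),('side','bend',zs(157,447)),('side','st',zs(56,408))]
def model(p):
    x,y,th,ox,oy,d,bx,bz=p
    c,s=np.cos(th),np.sin(th)
    L={'cap':(0,0,.199),'b++':(.1+ox,.06+oy,.012),'b+-':(.1+ox,-.06+oy,.012),'b-+':(-.1+ox,.06+oy,.012),'bend':(bx,0,bz),'st':(bx+d,-.06,bz)}
    return {k:np.array([x+c*v[0]-s*v[1],y+s*v[0]+c*v[1],v[2]]) for k,v in L.items()}
def f(p):
    m=model(p); return np.concatenate([proj(m[k],c)[0]-o for c,k,o in obs])
r=least_squares(f,[.5,-.2,1.3,0,0,0,.205,.135],loss='soft_l1')
print(r.x.round(4),np.degrees(r.x[2]))
for o,e in zip(obs,f(r.x).reshape(-1,2)):print(o[:2],e.round(2))
for k,v in model(r.x).items():print(k,v.round(4))
E
```

```text
[ 5.462e-01 -9.300e-02  1.165e+00 -1.060e-02 -1.000e-04  1.400e-03
  2.084e-01  1.325e-01] 66.75017400161958
('top', 'cap') [-0.21 -0.  ]
('top', 'b++') [-1.22  0.21]
('top', 'b+-') [-2.24 -0.3 ]
('top', 'b-+') [0.14 0.97]
('top', 'bend') [-0.54  1.55]
('top', 'st') [ 0.49 -0.3 ]
('side', 'cap') [-0.37 -2.71]
('side', 'b+-') [-1.84 -3.08]
('side', 'b++') [-0.34 -2.7 ]
('side', 'b-+') [ 1.27 -2.18]
('side', 'bend') [0.67 0.39]
('side', 'st') [-1.34 -0.39]
cap [ 0.5462 -0.093   0.199 ]
b++ [0.5265 0.0128 0.012 ]
b+- [ 0.6367 -0.0345  0.012 ]
b-+ [ 0.4475 -0.1709  0.012 ]
bend [0.6285 0.0985 0.1325]
st [0.6842 0.0762 0.1325]
```

```bash
cat >> h.py <<'E'
from scipy.spatial.transform import Rotation as Ro
def Rq(q): return Ro.from_quat([q[1],q[2],q[3],q[0]]).as_matrix()
def qR(R):
    q=Ro.from_matrix(R).as_quat(); return np.array([q[3],q[0],q[1],q[2]])
YAW=np.radians(66.75); O=np.array([.5462,-.093,0])
def S(yaw=None):
    y=YAW if yaw is None else yaw
    return np.array([[np.cos(y),-np.sin(y),0],[np.sin(y),np.cos(y),0],[0,0,1]])
def w(p): return O+S()@np.array(p,float)
E
python3 - <<'E'
from h import *
from plant import env, planner, get_state, optics
s=get_state(); R=Rq(s['tcp_rot']); p=optics.camera_params('wrist')
c=-p['R'].T@p['t']; print('cam in tool',R.T@(c-s['tool_pos']),'axes',(p['R']@R).round(3))
for sg in(1,-1):
  for dp in(0,.1):
    T=S()@Ro.from_rotvec([0,dp,0]).as_matrix()@np.array([[-sg,0,0],[0,sg,0],[0,0,-1.]])
    for X in(.145,.145): print(sg,dp,planner.ik(w([.145,0,.22]),qR(T)))
  T=S()@np.array([[0,-1.,0],[1,0,0],[0,0,1]]).T@np.array([[-sg,0,0],[0,sg,0],[0,0,-1.]])
  print('fin',sg,planner.ik(w([.116,.06,.145]),qR(T)))
E
```

```text
cam in tool [ 0.08365107  0.00133785 -0.12058363] axes [[-0.     1.     0.001]
 [-0.947  0.    -0.322]
 [-0.322 -0.001  0.947]]
1 0 [ 0.22904803  0.78890496 -0.68052892  1.65896006  0.59948697  0.9129484
  2.05068462]
1 0 [ 0.22904803  0.78890496 -0.68052892  1.65896006  0.59948697  0.9129484
  2.05068462]
1 0.1 [ 0.15691615  0.7971746  -0.63339832  1.61658271  0.61729422  1.00662524
  2.02123977]
1 0.1 [ 0.15691615  0.7971746  -0.63339832  1.61658271  0.61729422  1.00662524
  2.02123977]
fin 1 [ 0.01016641  0.76490901 -0.27494614  1.92785367  0.40134769  0.50207371
  0.61825756]
-1 0 [-0.23859098  0.72023059  0.16977458  1.68543856 -0.16425074  0.74985038
 -0.39553375]
-1 0 [-0.23859098  0.72023059  0.16977458  1.68543856 -0.16425074  0.74985038
 -0.39553375]
-1 0.1 [-0.32344207  0.74786489  0.25296343  1.64442809 -0.11656665  0.82050397
 -0.45564704]
-1 0.1 [-0.32344207  0.74786489  0.25296343  1.64442809 -0.11656665  0.82050397
 -0.45564704]
fin -1 [-0.5192578   0.86773086  0.65128743  1.9553924  -0.89377153  0.63517522
 -1.25179281]
```

```bash
cat >> h.py <<'E'
def T(yawrel=0,dp=0.,sg=-1):  # tool rot; yawrel about z, then dp = tilt about tool-y axis
    return S()@Ro.from_rotvec([0,0,yawrel]).as_matrix()@Ro.from_rotvec([0,dp,0]).as_matrix()@np.array([[-sg,0,0],[0,sg,0],[0,0,-1.]])
def snap(n,name):
    from plant import optics; import cv2,pickle
    p=optics.camera_params(n); im=optics.camera(n); cv2.imwrite(f'pics/{name}.png',im[:,:,::-1]); pickle.dump((p['camera_matrix'],p['R'],p['t']),open(f'pics/{name}.pkl','wb')); return im
E
python3 - <<'E'
from h import *
from plant import *
R=T(0,.1); g=w([.150,0,.139]); tcp=g-R[:,2]*(.006+.10)
env.move_to(tcp,qR(R)); s=get_state(); print(s['time'],s['tool_pos']-tcp,s['ft_force'])
snap('wrist','w1');snap('top','t1')
print(proj(np.array([g,w([.205,0,.135]),w([.082,0,.15]),w([.056,0,.168]),w([.082,0,.168])]),__import__('pickle').load(open('pics/w1.pkl','rb'))))
E
```

```text
2.6833 [-1.11214276e-04  1.61896629e-03 -7.64125143e-05] [-0.05189545  0.09212498 -0.41357123]
[[282.02920455 221.99231443]
 [282.2859679  143.51035437]
 [281.77116891 308.72298424]
 [281.69722925 352.86688797]
 [281.798226   325.91171649]]
```

View pics/w1.png

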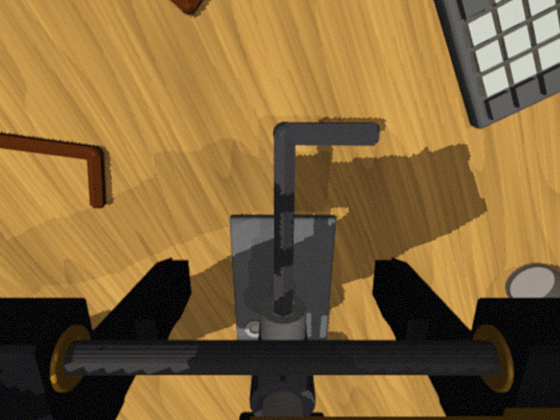

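Run:
```python
import cv2
a=cv2.imread('pics/w1.png')[110:345,215:395]; a=cv2.convertScaleAbs(a,alpha=2.2); cv2.imwrite('pics/w1z.png',cv2.resize(a,None,fx=2.5*1.0,fy=2.5,interpolation=cv2.INTER_CUBIC))
```

```text
(no output)
```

View pics/w1z.png

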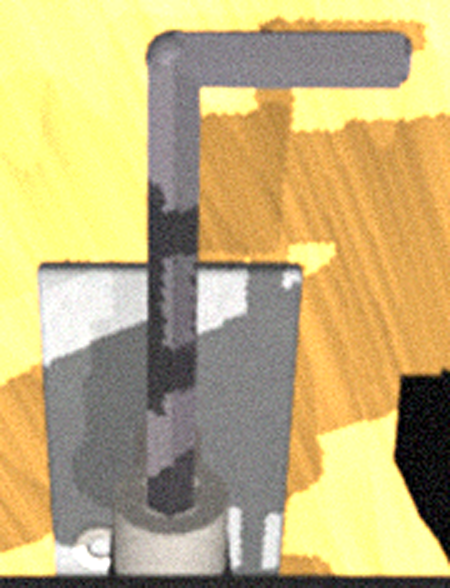

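Run:
```python
from h import *
import pickle
from scipy.optimize import least_squares
W=pickle.load(open('pics/w1.pkl','rb'))
zt=lambda u,v:(u/3.5+225,v/3.5+115); zs=lambda u,v:(u/3.5+195,v/3.5+100); zw=lambda u,v:(u/2.5+215,v/2.5+110)
obs=[('top','cap',zt(510,362)),('top','b++',zt(238,420)),('top','b+-',zt(328,215)),('top','b-+',zt(582,567)),('top','bend',zt(50,182)),('top','st',zt(97,66)),
('side','cap',zs(386,120)),('side','b+-',zs(220,455)),('side','b++',zs(400,526)),('side','b-+',zs(543,328)),('side','bend',zs(157,447)),('side','st',zs(56,408)),
('wrist','b++',zw(41,265)),('wrist','b+-',zw(301,267)),('wrist','bend',zw(174,58)),('wrist','st',zw(409,58)),('wrist','hd',zw(171.5,518))]
cams=['top','side','wrist']
def model(p):
    x,y,th,ox,oy,d,bx,by,bz=p[:9]
    c,s=np.cos(th),np.sin(th)
    L={'cap':(0,0,.199),'b++':(.1+ox,.06+oy,.012),'b+-':(.1+ox,-.06+oy,.012),'b-+':(-.1+ox,.06+oy,.012),'bend':(bx,by,bz),'st':(bx+d,by-.06,bz),'hd':(.082,0,.168)}
    return {k:np.array([x+c*v[0]-s*v[1],y+s*v[0]+c*v[1],v[2]]) for k,v in L.items()}
def f(p,full=True):
    m=model(p); b=dict(zip(cams,p[9:].reshape(3,2)))
    e=np.array([proj(m[k],W if c=='wrist' else c)[0]+b[c]-o for c,k,o in obs])
    e[-1,1]*=.1
    return np.concatenate([e.ravel(),p[9:]/1.5,[p[7]/.001,(p[6]-.205)/.003,(p[8]-.1365)/.003,p[4]/.001]]) if full else e
r=least_squares(f,np.r_[.546,-.093,1.165,-.01,0,0,.205,0,.135,np.zeros(6)],x_scale=np.r_[np.full(9,.01),np.full(6,1.)],loss='soft_l1')
print(r.x.round(4),np.degrees(r.x[2]))
for o,e in zip(obs,f(r.x,False)):print(o[:2],e.round(2))
for k,v in model(r.x).items():print(k,v.round(4))
```

```text
[ 5.4800e-01 -9.0800e-02  1.1645e+00 -1.1500e-02 -3.0000e-04  4.0000e-04
  2.0820e-01 -1.0000e-04  1.3670e-01  1.4435e+00  7.7170e-01  1.3585e+00
  1.8111e+00  6.0550e-01 -1.4940e+00] 66.72117514179384
('top', 'cap') [-0.32 -0.52]
('top', 'b++') [-0.46  0.08]
('top', 'b+-') [-0.88 -0.4 ]
('top', 'b-+') [0.86 0.88]
('top', 'bend') [-0.57  0.64]
('top', 'st') [ 1.19 -1.15]
('side', 'cap') [-0.13 -0.35]
('side', 'b+-') [-1.4  -0.92]
('side', 'b++') [0.08 0.09]
('side', 'b-+') [ 1.91 -0.06]
('side', 'bend') [0.35 0.94]
('side', 'st') [-1.37 -0.24]
('wrist', 'b++') [-2.09  0.32]
('wrist', 'b+-') [ 1.84 -0.2 ]
('wrist', 'bend') [-0.16  0.36]
('wrist', 'st') [-0.07 -0.02]
('wrist', 'hd') [0.01 0.43]
cap [ 0.548  -0.0908  0.199 ]
b++ [0.5281 0.0141 0.012 ]
b+- [ 0.6384 -0.0333  0.012 ]
b-+ [ 0.4491 -0.1696  0.012 ]
bend [0.6303 0.1004 0.1367]
st [0.6856 0.077  0.1367]
hd [ 0.5804 -0.0155  0.168 ]
```

```bash
sed -i 's/^YAW=.*/YAW=np.radians(66.72); O=np.array([.548,-.0908,0])/' h.py
python3 - <<'E'
from h import *
from plant import *
s=get_state(); print(s['tool_pos'])
R=T(0,.1); g=w([.148,-.0005,.1425]); tcp=g-R[:,2]*(.006+.045)
env.move_straight(tcp,qR(R),v=.1); s=get_state(); print(s['time'],s['tool_pos']-tcp,s['ft_force'])
env.pause(.3);s=get_state(); print(s['tool_pos']-tcp, Rq(s['tcp_rot']).T@R)
im=snap('wrist','w2')
import pickle,cv2
W=pickle.load(open('pics/w2.pkl','rb'))
print(proj(np.array([s['tool_pos']+R[:,2]*d for d in(.006,.051)]),W), proj(w([.205,0,.137]),W))
a=cv2.convertScaleAbs(im[:,:,::-1],alpha=2.);cv2.imwrite('pics/w2z.png',cv2.resize(a[80:420,130:430],None,fx=1.75,fy=1.75))
E
```

```text
[0.60950337 0.0557257  0.24442011]
3.45 [3.35450616e-04 1.30548384e-05 2.66650405e-04] [-0.27304564  0.42957408 -0.15488108]
[0.00026639 0.00010908 0.0005198 ] [[ 9.99999832e-01 -3.44656996e-07 -5.80266164e-04]
 [-9.98494394e-08  9.99999707e-01 -7.66038664e-04]
 [ 5.80266258e-04  7.66038593e-04  9.99999538e-01]]
[[280.71520076 302.29811222]
 [280.74669577 255.15429889]] [[279.27243197 151.64887852]]
```

View pics/w2z.png

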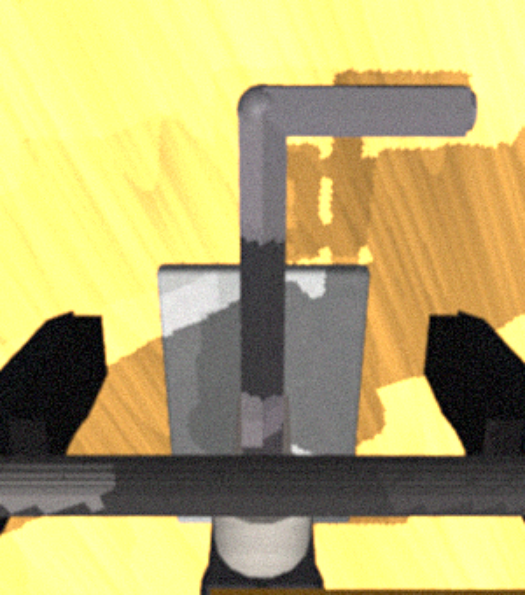

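Run:
```python
from h import *
from plant import *
R=T(0,.1); g=w([.148,0,.1425]); tcp=g-R[:,2]*(.006)
print(env.move_straight(tcp,qR(R),v=.08,until_force=6)); s=get_state(); print(s['time'],s['tool_pos']-tcp,s['ft_force'],s['moment'])
eoat.clamp(); s=get_state(); print(s['time'],s['tool_pos']-tcp,s['ft_force'],s['moment'],s['width']*88)
snap('wrist','w3');snap('top','t3');snap('side','s3')
import cv2
a=cv2.imread('pics/top0.png');b=cv2.imread('pics/t3.png');
cv2.imwrite('pics/c3.png',np.hstack([cv2.resize(x[150:300,280:450],None,fx=2.2,fy=2.2) for x in(a,b)]))
```

```text
False
4.5167 [ 2.59319309e-04 -6.25959832e-05  1.03767094e-04] [-0.35496942  0.60658427 -0.03375496] [ 0.02747063  0.06899673 -0.03416671]
5.6333 [-1.22358882e-04  2.64643339e-05 -4.11062073e-05] [-0.59213825 -0.36894617  0.4160393 ] [ 0.1146856   0.12995851 -0.04479723] 13.115144207687038
```

View pics/c3.png

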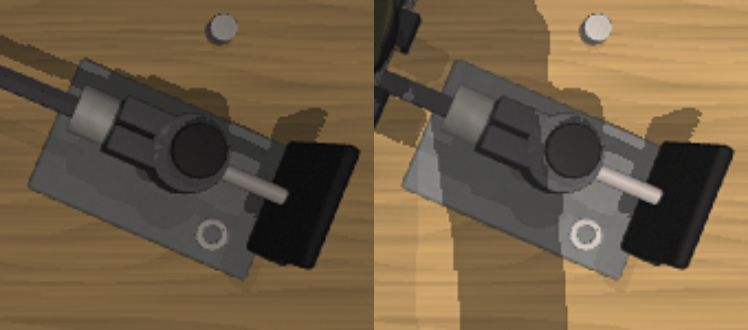

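View pics/s3.png

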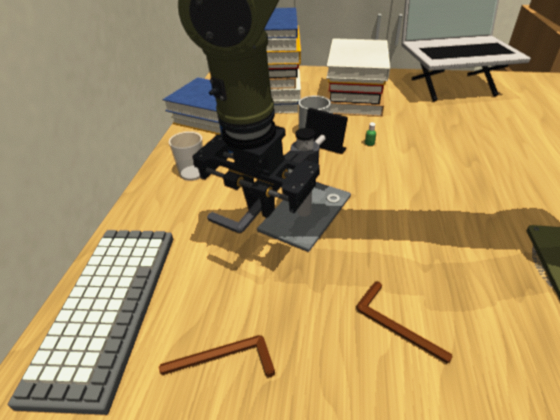

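View pics/w3.png

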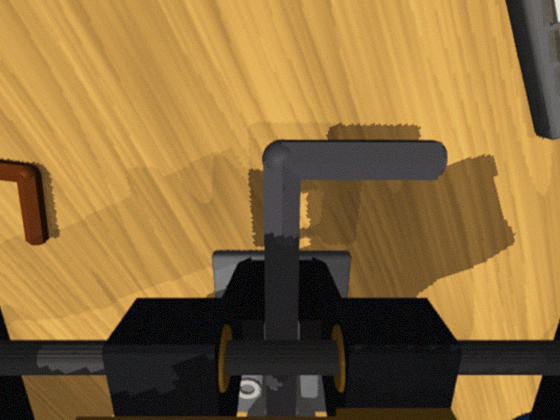

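The jaws closed to 13.1 mm, so the key is gripped, and the stand hasn't moved. Next I'll pull the key out along the screw axis.

Run:
```python
from h import *
from plant import *
R=T(0,.1); p0=w([.148,0,.1425])-R[:,2]*.006; xs=S()[:,0]
for d in(.01,.02,.035):
    print(env.move_straight(p0+xs*d,qR(R),v=.05,until_force=9)); s=get_state(); print(s['time'],S().T@(s['tool_pos']-p0),S().T@s['ft_force'],s['moment'],s['width']*88)
snap('wrist','w4');snap('top','t4')
import cv2
a=cv2.imread('pics/top0.png');b=cv2.imread('pics/t4.png');
cv2.imwrite('pics/c4.png',np.hstack([cv2.resize(x[150:300,280:450],None,fx=2.2,fy=2.2) for x in(a,b)]))
```

```text
True
5.9917 [ 0.0022446   0.00047692 -0.00069484] [ 2.28267485 -0.73127389 -1.15506597] [ 0.43134391 -0.31177055  0.09583689] 13.277579582323263
True
6.2333 [ 0.00330792  0.00057827 -0.00122762] [ 1.17716609 -1.2121439  -2.1430243 ] [ 0.06277852 -0.2470999   0.12847146] 12.998333918850445
False
7.025 [ 3.47279609e-02  1.26805045e-04 -7.60463925e-05] [-0.22754     0.79927319 -2.63086528] [0.0576344  0.00875309 0.00020052] 13.516881832699324
```

View pics/c4.png

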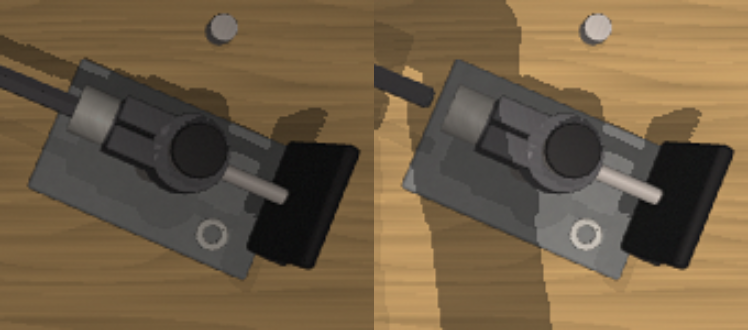

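View pics/w4.png

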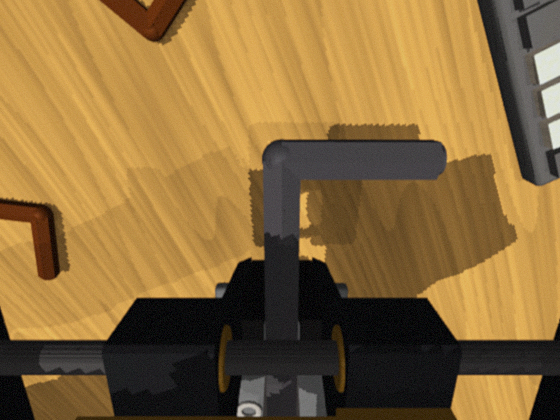

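Run:
```python
from h import *
from plant import *
def go(g,R,v=.15):
    t=w(g)-R[:,2]*.006; env.move_straight(t,qR(R),v=v); s=get_state(); print(s['time'],S().T@(s['tool_pos']-t),S().T@s['ft_force'],s['width']*88,s['joints'].round(2))
go([.225,0,.16],T(0,.1))
go([.225,.03,.16],T(-np.pi/4,0),v=.05)
go([.22,.06,.16],T(-np.pi/2,0),v=.05)
go([.165,.06,.150],T(-np.pi/2,0),v=.1)
env.pause(.2)
for n in('wrist','top','side'): snap(n,n[0]+'5')
```

```text
7.575 [-0.00055899  0.000233   -0.00017611] [ 0.01992217 -0.532856   -3.30817892] 13.372947308214579 [-0.42  0.87  0.25  1.53 -0.15  0.82 -0.54]
8.5167 [-5.87488383e-04 -3.13198918e-04 -6.83805089e-05] [ 0.70666717 -0.10130304 -2.17893631] 13.319547066680078 [-0.49  0.85  0.39  1.68 -0.45  0.71 -1.06]
9.45 [ 1.18587452e-04 -3.29235204e-04  6.05953150e-05] [ 0.09136293  0.13613442 -2.35405163] 13.148342820505366 [-0.63  0.87  0.6   1.77 -0.7   0.73 -1.63]
10.1583 [ 7.12823862e-04 -1.46576188e-04  7.06257071e-05] [ 0.4173015   0.61287802 -2.91160319] 13.166869115302998 [-0.54  0.84  0.56  1.87 -0.72  0.64 -1.52]
```

Run:
```python
import cv2
a=cv2.imread('pics/t5.png')[115:285,225:450]; a=cv2.convertScaleAbs(a,alpha=1.5);cv2.imwrite('pics/t5z.png',cv2.resize(a,None,fx=3.5,fy=3.5,interpolation=cv2.INTER_CUBIC))
a=cv2.imread('pics/s5.png')[100:270,195:365]; cv2.imwrite('pics/s5z.png',cv2.resize(a,None,fx=3.5,fy=3.5,interpolation=cv2.INTER_CUBIC))
```

```text
(no output)
```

View pics/w5.png

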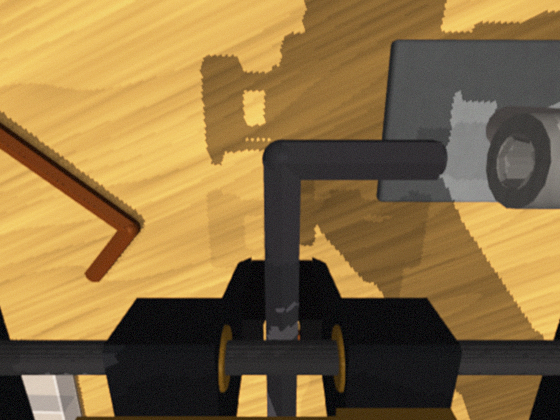

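View pics/t5z.png

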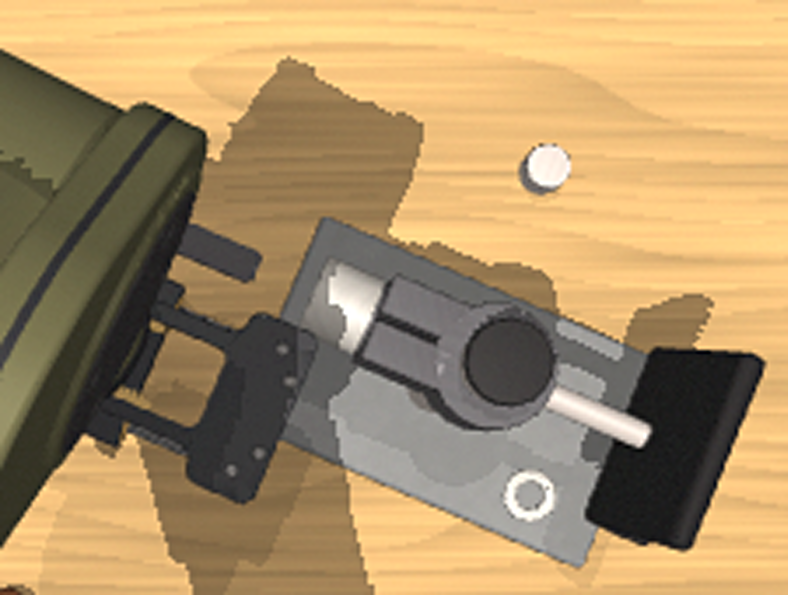

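View pics/s5z.png

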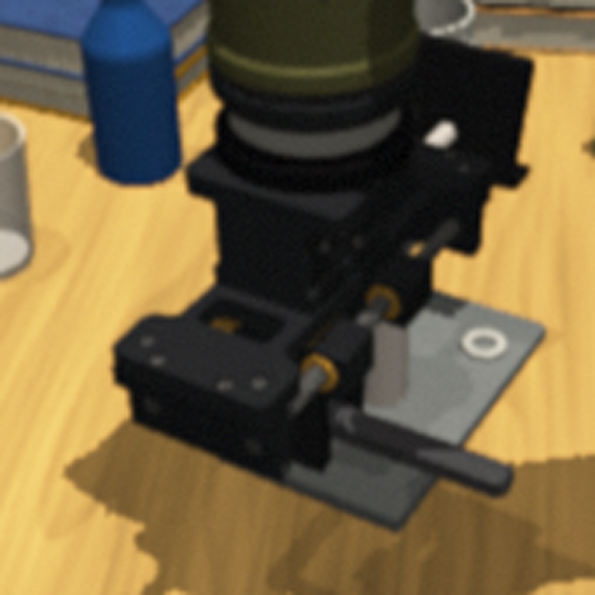

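Run:
```python
from h import *
import pickle,cv2
bs=np.array([1.36,1.81]);bt=np.array([1.44,.77]);bw=np.array([.6,-1.5])
W=pickle.load(open('pics/w5.pkl','rb'))
pts=np.array([w([.165,.15,.15]),w([.165,.09,.15])])
print('side long tip, mid',(proj(pts,'side')+bs-[195,100])*3.5)
print('top short tip',(proj(w([.105,0,.15]),'top')+bt-[225,115])*3.5, 'mouth',(proj(w([.082,0,.15]),'top')+bt-[225,115])*3.5)
print('wrist bend, st, mouth',proj(np.array([w([.165,0,.15]),w([.105,0,.15]),w([.082,0,.15]),w([.082,0,.168]),w([.082,0,.132])]),W)+bw)
a=cv2.imread('pics/w5.png')[90:250,250:560]; a=cv2.convertScaleAbs(a,alpha=2.2);cv2.imwrite('pics/w5z.png',cv2.resize(a,None,fx=2.5,fy=2.5,interpolation=cv2.INTER_CUBIC))
a=cv2.imread('pics/s5.png')[200:250,280:350]; cv2.imwrite('pics/s5y.png',cv2.resize(a,None,fx=10,fy=10,interpolation=cv2.INTER_CUBIC))
```

```text
side long tip, mid [[512.69011726 486.22477079]
 [384.71200215 438.14541258]]
top short tip [[262.38917411 272.04569688]] mouth [[311.05333821 292.90490093]]
wrist bend, st, mouth [[288.27888822 159.44897979]
 [449.9916114  159.68460354]
 [511.95816073 159.77489199]
 [547.39924034 170.41102151]
 [484.86499494 151.64403301]]
```

View pics/w5z.png

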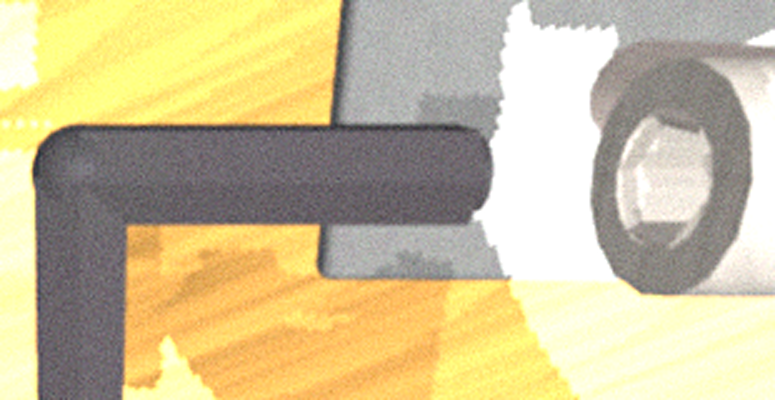

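View pics/s5y.png

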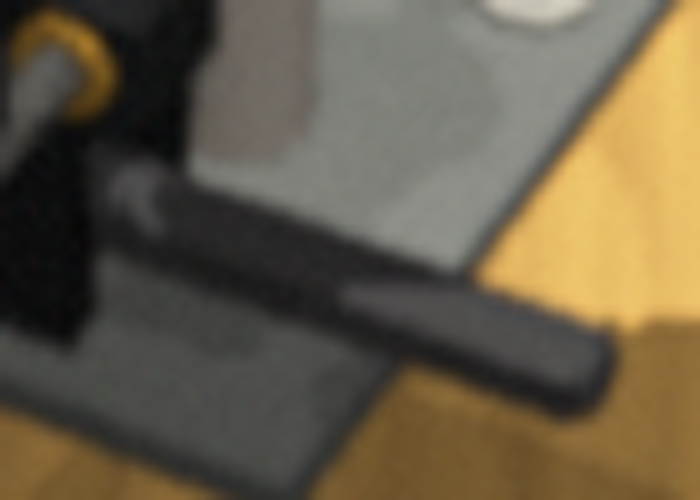

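Run:
```python
from h import *
import pickle
from scipy.optimize import least_squares
bs=np.array([1.36,1.81]);bt=np.array([1.44,.77])
W=pickle.load(open('pics/w5.pkl','rb'))
bw=np.array([518.6,160.2])-proj(w([.082,0,.15]),W)[0]
print(bw)
def f(p):
    bx,by,bz,ph=p
    lt=w([bx,by+.15*np.cos(ph),bz+.15*np.sin(ph)]); mid=[w([bx,by+r*np.cos(ph),bz+r*np.sin(ph)]) for r in(.075,.1)]
    b=w([bx,by,bz]); st=w([bx-.06,by,bz])
    e=[]
    e+=list(proj(lt,'side')[0]+bs-[280+59.2,200+37.5])
    # line point: side at u=310 -> v=227.2
    A,B=proj(np.array(mid),'side')+bs; v=A[1]+(B[1]-A[1])/(B[0]-A[0])*(310-A[0]); e.append(v-227.2)
    e+=list(proj(st,'top')[0]+bt-[225+254/3.5,115+270/3.5])
    e+=list((proj(b,W)[0]+bw-[282.4,159.8])/2)
    e+=list((proj(st,W)[0]+bw-[444,159.8])/2)
    return np.array(e)
r=least_squares(f,[.165,0,.15,0],x_scale=.01); print(r.x.round(4)); print(f(r.x).round(2))
J=r.jac; print(np.sqrt(np.diag(np.linalg.inv(J.T@J))))
```

```text
[ 7.24183927 -1.07489199]
[ 1.696e-01 -1.000e-04  1.498e-01  4.550e-02]
[ 1.08 -0.01  0.07 -0.35 -0.66  0.07 -0.2   0.01 -0.08]
[0.00060433 0.00052763 0.0018951  0.01676311]
```

Run:
```python
from h import *
from plant import *
R=T(-np.pi/2,0)
def go(g,v,uf):
    t=w(g)-R[:,2]*.006; r=env.move_straight(t,qR(R),v=v,until_force=uf); s=get_state(); print(r,round(s['time'],2),'pos',(S().T@(s['tool_pos']+R[:,2]*.006-O)*1e3).round(2),'F',(S().T@s['ft_force']).round(2),'M',(S().T@s['moment']).round(2)); return r
print((S().T@(get_state()['tool_pos']+R[:,2]*.006-O)*1e3).round(2))
for x in(.144,.134,.128):
    if go([x,.06,.150],.03,6): break
snap('wrist','w6')
```

```text
[165.44  60.07 149.98]
False 11.36 pos [144.23  60.   149.99] F [ 0.54  0.53 -2.45] M [ 0.19  0.   -0.02]
True 11.72 pos [136.28  60.92 149.58] F [ 2.13 -1.84 -0.99] M [-0.21 -0.32  0.16]
```

Run:
```python
import cv2
a=cv2.imread('pics/w6.png')[90:250,250:560]; a=cv2.convertScaleAbs(a,alpha=2.2);cv2.imwrite('pics/w6z.png',cv2.resize(a,None,fx=2.5,fy=2.5,interpolation=cv2.INTER_CUBIC))
```

```text
(no output)
```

View pics/w6z.png

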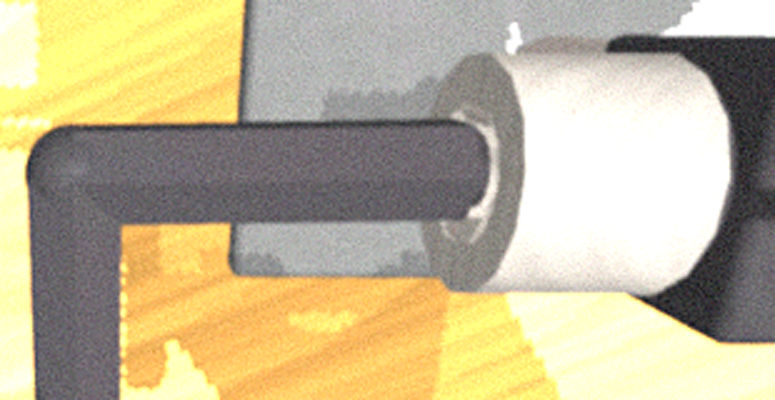

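```bash
cat >> h.py <<'E'
def st(R,tag=''):
    from plant import get_state
    s=get_state(); print(tag,round(s['time'],2),'pos',(S().T@(s['tool_pos']+R[:,2]*.006-O)*1e3).round(2),'F',(S().T@s['ft_force']).round(2),'M',(S().T@s['moment']).round(2),'w',round(s['width']*88,2)); return s
def go(g,R,v,uf=None,tag=''):
    from plant import env
    t=w(g)-R[:,2]*.006; r=env.move_straight(t,qR(R),v=v,until_force=uf); st(R,f'{tag} {r}'); return r
E
python3 - <<'E'
from h import *
from plant import *
R=T(-np.pi/2,0)
st(R); env.pause(.1); s=st(R)
print(Ro.from_matrix(R.T@Rq(s['tcp_rot'])).as_rotvec())
go([.1385,.0605,.150],R,.02,None,'back'); env.pause(.1); s=st(R)
print(Ro.from_matrix(R.T@Rq(s['tcp_rot'])).as_rotvec())
if not go([.130,.0605,.150],R,.02,7,'try'): pass
snap('wrist','w7')
E
```

```text
11.78 pos [136.36  60.98 149.38] F [ 2.09 -2.45 -1.51] M [-0.25 -0.2   0.16] w 13.34
 11.88 pos [136.26  61.19 149.13] F [ 2.39 -1.71 -1.21] M [-0.33 -0.15  0.25] w 13.09
[ 0.00167361 -0.00259636 -0.00317301]
back False 12.18 pos [138.3   61.12 149.69] F [ 0.87  0.29 -1.99] M [ 0.06 -0.07  0.06] w 13.15
 12.28 pos [138.34  61.   149.74] F [ 0.4  -1.32 -1.65] M [ 0.1  -0.03  0.07] w 13.51
[-4.48409245e-04 -1.05328618e-03  7.65896528e-05]
try True 12.63 pos [135.64  61.47 149.54] F [ 1.6  -2.44 -0.11] M [-0.27 -0.32  0.23] w 13.24
```

View w7.

Run:
```python
import cv2
a=cv2.imread('pics/w7.png')[90:250,250:480]; a=cv2.convertScaleAbs(a,alpha=2.5);cv2.imwrite('pics/w7z.png',cv2.resize(a,None,fx=3.4,fy=3.4,interpolation=cv2.INTER_CUBIC))
```

```text
(no output)
```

View pics/w7z.png

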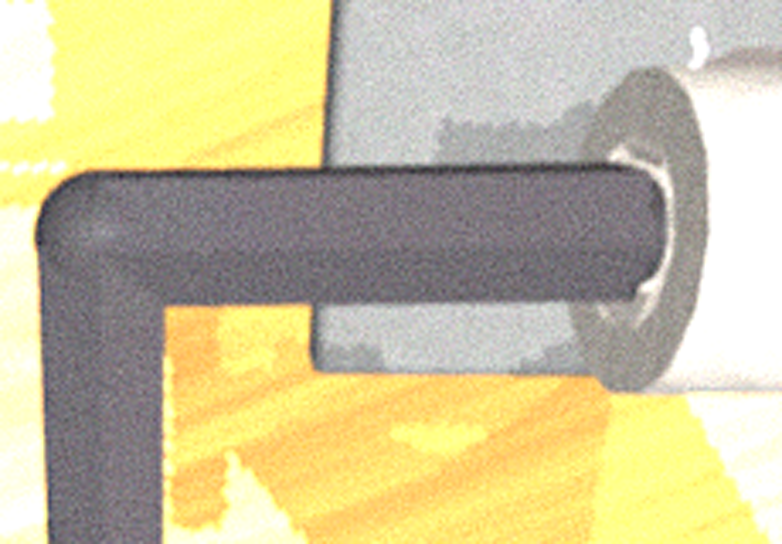

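Run:
```python
from h import *
from plant import *
R=T(-np.pi/2,0)
for dy,dz in((.0605,.1512),(.0605,.1522),(.060,.1505)):
    go([.139,dy,dz],R,.03,None,'back'); env.pause(.05); st(R)
    if not go([.128,dy,dz],R,.02,7,'try'): break
    if st(R)['tool_pos'] is not None and (S().T@(get_state()['tool_pos']-O))[0]<.132: break
snap('wrist','w8')
import cv2
a=cv2.imread('pics/w8.png')[90:250,250:480]; a=cv2.convertScaleAbs(a,alpha=2.5);cv2.imwrite('pics/w8z.png',cv2.resize(a,None,fx=3.4,fy=3.4,interpolation=cv2.INTER_CUBIC))
```

```text
back False 12.98 pos [138.85  61.2  150.84] F [ 0.45  0.07 -2.69] M [ 0.18  0.02 -0.02] w 13.62
 13.03 pos [138.7   61.18 150.84] F [ 0.4   1.12 -2.35] M [ 0.15 -0.02  0.01] w 13.08
try True 13.44 pos [134.54  61.28 150.79] F [ 1.77 -1.8  -1.02] M [-0.28 -0.18  0.18] w 13.63
 13.44 pos [134.54  61.28 150.79] F [ 1.77 -1.8  -1.02] M [-0.28 -0.18  0.18] w 13.63
back False 13.77 pos [139.03  61.07 151.88] F [ 0.29  0.32 -2.89] M [ 0.16 -0.    0.01] w 12.87
 13.82 pos [138.87  61.07 151.87] F [ 0.4  -0.34 -2.56] M [ 0.11  0.02 -0.01] w 13.5
try False 14.52 pos [127.94  60.45 152.22] F [-0.62 -0.08 -2.72] M [ 0.15  0.05 -0.08] w 13.32
```

View pics/w8z.png

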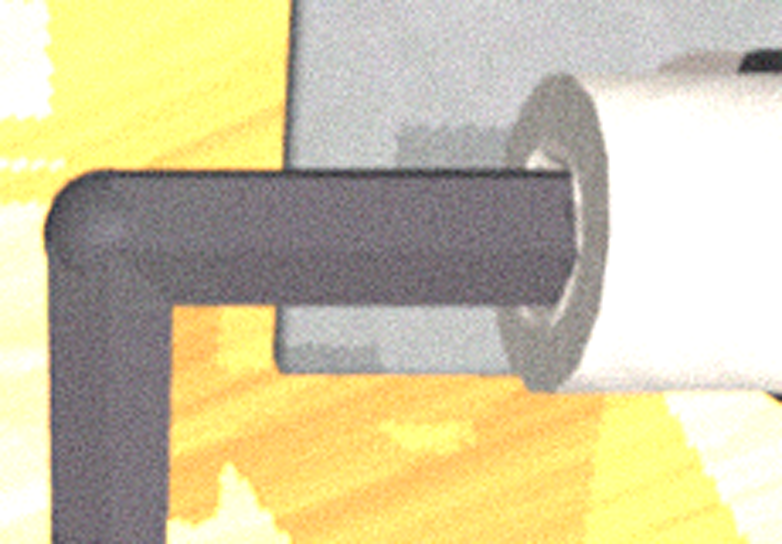

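It's entered the socket freely. Now I'll push it home in guarded steps.

Run:
```python
from h import *
from plant import *
R=T(-np.pi/2,0)
for x in(.122,.116,.113,.111,.109,.107):
    if go([x,.0605,.1522],R,.02,7,f'{x}'): break
env.pause(.1); st(R)
for n in('wrist','top','side'): snap(n,n[0]+'9')
import cv2
a=cv2.imread('pics/w9.png')[90:250,250:480]; a=cv2.convertScaleAbs(a,alpha=2.5);cv2.imwrite('pics/w9z.png',cv2.resize(a,None,fx=3.4,fy=3.4,interpolation=cv2.INTER_CUBIC))
a=cv2.imread('pics/top0.png');b=cv2.imread('pics/t9.png');
cv2.imwrite('pics/c9.png',np.hstack([cv2.resize(x[150:300,280:450],None,fx=2.2,fy=2.2) for x in(a,b)]))
```

```text
0.122 False 15.02 pos [121.75  60.48 152.23] F [ 0.18 -0.58 -2.43] M [0.16 0.09 0.03] w 13.59
0.116 False 15.47 pos [115.79  60.5  152.21] F [-0.38 -0.45 -2.96] M [0.17 0.05 0.03] w 13.49
0.113 False 15.77 pos [113.36  60.59 152.2 ] F [ 1.72 -0.69 -2.34] M [ 0.2  -0.19  0.06] w 13.61
0.111 False 16.02 pos [112.64  61.18 152.11] F [ 3.93  2.05 -2.14] M [ 0.48 -0.87  0.21] w 13.16
0.109 False 16.27 pos [111.93  61.67 152.04] F [ 8.26  2.79 -1.99] M [ 0.59 -1.54  0.22] w 13.41
0.107 False 16.52 pos [111.25  62.08 151.99] F [10.55  2.97 -1.25] M [ 0.73 -1.93  0.39] w 13.3
 16.62 pos [111.25  62.07 152.01] F [10.72  3.65 -2.05] M [ 0.69 -1.99  0.37] w 13.09
```

View pics/w9z.png

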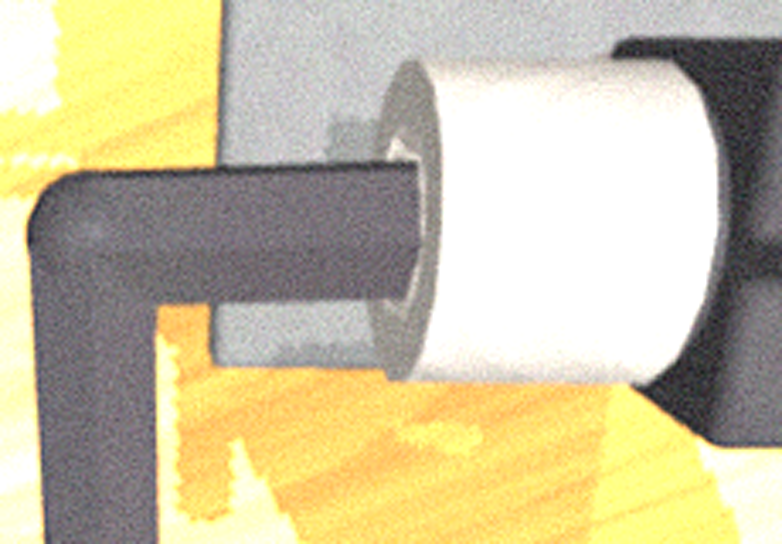

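View pics/c9.png

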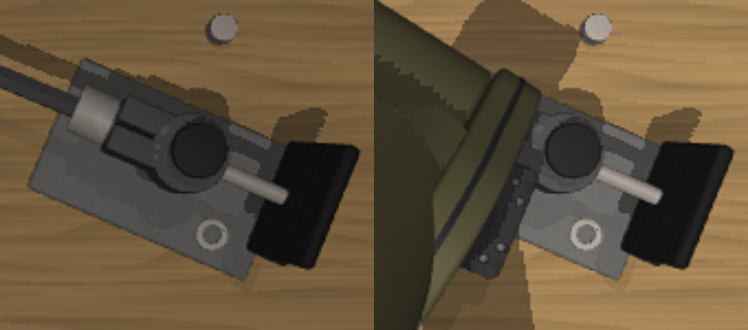

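Run:
```python
from h import *
from plant import *
R=T(-np.pi/2,0)
go([.1105,.0605,.1522],R,.02,None,'ease'); env.pause(.1); s=st(R)
eoat.open_jaws(); s=st(R,'open')
p=s['tool_pos']; env.move_straight(p+np.array([0,0,.07]),None,v=.12); st(R,'up')
env.pause(.1)
for n in('wrist','top','side'): snap(n,n[0]+'10')
import cv2
a=cv2.imread('pics/w10.png')[80:400,230:560]; a=cv2.convertScaleAbs(a,alpha=2.);cv2.imwrite('pics/w10z.png',cv2.resize(a,None,fx=1.8,fy=1.8,interpolation=cv2.INTER_CUBIC))
```

```text
ease False 17.09 pos [112.18  61.37 152.02] F [ 6.16  1.92 -2.34] M [ 0.56 -1.21  0.25] w 13.5
 17.19 pos [112.2   61.31 152.07] F [ 6.54  1.91 -2.17] M [ 0.5  -1.24  0.3 ] w 13.29
open 18.36 pos [110.51  60.49 152.2 ] F [-0.94  0.25 -0.28] M [0.14 0.07 0.  ] w 88.12
up 19.09 pos [110.6   60.96 221.75] F [-0.19  0.77 -0.45] M [0.11 0.04 0.04] w 88.13
```

View pics/w10z.png

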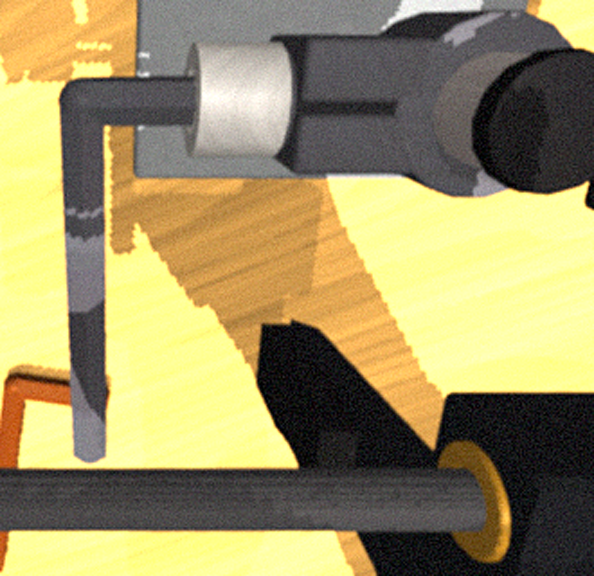

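View pics/s10.png

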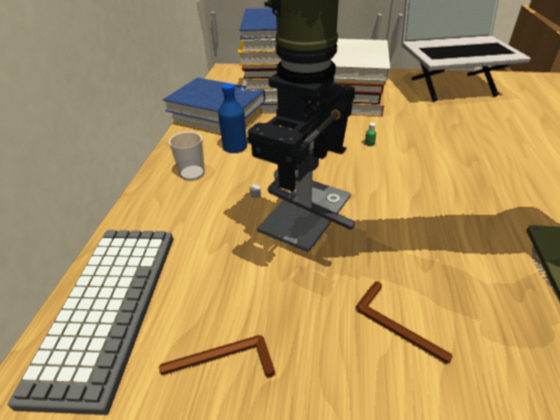

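```bash
python3 - <<'E'
from h import *
import pickle
W=pickle.load(open('pics/w10.pkl','rb'))
z=lambda p:((proj(p,W)-[230,80])*1.8).round(1)
for n,p in dict(bend=[.116,0,.15],mouth=[.082,0,.15],mtop=[.082,0,.168],mR=[.082,.018,.15],mL=[.082,-.018,.15],htop=[.056,0,.168],hR=[.056,.018,.15],hL=[.056,-.018,.15],cap=[0,0,.199],longtip=[.116,.15,.15],longtipdn=[.116,.15,.14],bc=[.0885,.06,.012],bcl=[.0885,-.06,.012]).items(): print(n,z(w(p)))
E
python3 - <<'E'
import cv2
a=cv2.imread('pics/w10.png')[100:180,250:410]; a=cv2.convertScaleAbs(a,alpha=2.);cv2.imwrite('pics/w10y.png',cv2.resize(a,None,fx=5,fy=5,interpolation=cv2.INTER_CUBIC))
E
```

```text
bend [[78.5 99.2]]
mouth [[186.6  99.2]]
mtop [[195.8 106.7]]
mR [[183.9 155.6]]
mL [[189.6  39.2]]
htop [[286.3 106.7]]
hR [[264.2 155.6]]
hL [[274.7  39.2]]
cap [[558.3 123.6]]
longtip [[ 81.3 487.3]]
longtipdn [[ 81.7 469.8]]
bc [[133.6 178.9]]
bcl [[138.9 -57.7]]
```

View pics/w10y.png

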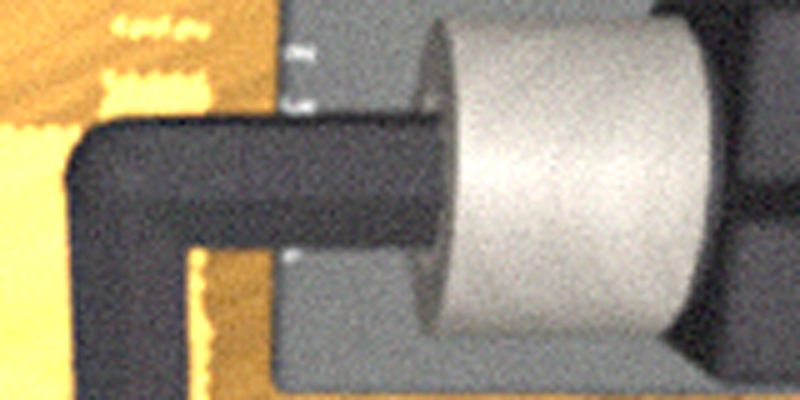

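Run:
```python
from h import *
from plant import *
R=T(-np.pi/2,0)
eoat.clamp(); st(R,'closed')
go([.175,.03,.22],R,.15); go([.175,0,.160],R,.15)
go([.155,0,.160],R,.08)
x0=.155
for x in np.arange(.150,.128,-.003):
    go([x,0,.160],R,.015,5,f'{x:.3f}')
    s=get_state(); 
    if (S().T@s['ft_force'])[0]>4.5: break
snap('wrist','w11')
for x in (x-.001,x-.002,x-.003):
    if (S().T@get_state()['ft_force'])[0]>7: break
    go([x,0,.160],R,.015,5,f'{x:.3f}')
env.pause(.05);st(R)
```

```text
closed 20.64 pos [110.49  60.48 222.2 ] F [ 0.13  0.02 -0.02] M [0.13 0.09 0.01] w 0.81
 False 21.27 pos [173.92  30.34 219.84] F [-0.27  0.27 -0.82] M [ 0.12  0.08 -0.01] w 0.46
 False 21.87 pos [ 1.7442e+02 -2.0000e-02  1.6027e+02] F [-0.29  0.22 -0.74] M [0.15 0.1  0.02] w 0.61
 False 22.27 pos [154.15  -0.2  160.63] F [ 0.76 -0.77 -0.28] M [ 0.17 -0.    0.02] w 0.4
0.150 False 22.75 pos [1.5003e+02 2.0000e-02 1.5995e+02] F [-0.86 -0.09  0.65] M [ 0.08 -0.02  0.01] w 0.1
0.147 False 23.1 pos [ 1.4680e+02 -4.0000e-02  1.6001e+02] F [-0.03  0.01  0.51] M [ 0.21  0.03 -0.03] w 0.16
0.144 False 23.45 pos [ 1.4384e+02 -4.0000e-02  1.6004e+02] F [0.2  0.16 0.61] M [0.16 0.05 0.03] w 0.28
0.141 False 23.8 pos [ 1.4084e+02 -3.0000e-02  1.6003e+02] F [ 0.88 -0.91 -0.59] M [ 0.17  0.08 -0.04] w 0.41
0.138 False 24.15 pos [ 1.3783e+02 -4.0000e-02  1.6003e+02] F [-0.69 -0.48 -0.14] M [0.19 0.03 0.03] w 0.47
0.135 False 24.5 pos [1.3533e+02 4.0000e-02 1.6002e+02] F [ 1.78  0.13 -0.04] M [ 0.17 -0.23 -0.02] w 0.6
0.132 True 24.73 pos [135.34   0.39 159.66] F [1.08 0.09 1.39] M [ 0.03 -0.13 -0.02] w 0.27
0.129 True 25.02 pos [135.36   0.67 159.29] F [ 1.53 -1.33 -0.6 ] M [ 0.08 -0.06  0.  ] w 0.3
0.128 True 25.38 pos [135.4    1.09 158.89] F [ 0.68 -0.22  0.04] M [ 0.09 -0.1  -0.01] w 0.5
0.127 True 25.69 pos [135.43   1.36 158.62] F [0.6  0.2  0.03] M [ 0.05 -0.01 -0.05] w 0.21
0.126 True 26.03 pos [135.46   1.65 158.37] F [ 0.52  0.37 -0.73] M [ 0.08 -0.08  0.01] w 0.31
 26.08 pos [135.46   1.76 158.21] F [ 0.56 -0.    0.3 ] M [ 0.13 -0.06 -0.06] w 0.44
```

View pics/w11.png

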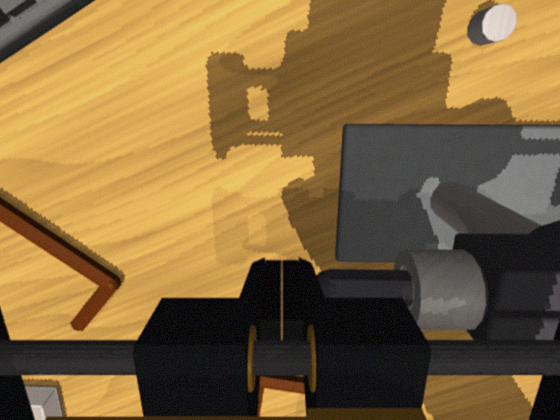

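```bash
cat > push.py <<'E'
from h import *
from plant import *
import sys
R=T(-np.pi/2,0)
def step(tipz,v=.03,y=.122):
    t=w([.116,y,tipz+.019])-R[:,2]*.006; env.move_straight(t,qR(R),v=v); s=get_state()
    a=S().T@(s['tool_pos']+R[:,2]*.025-O)*1e3; F=S().T@s['ft_force']; print(round(s['time'],2),'cmd',round(tipz*1e3,1),'tip',a.round(2),'F',F.round(2)); return a,F
E
python3 - <<'E'
from push import *
go([.165,0,.160],R,.1)
go([.165,.03,.185],R,.15)
go([.116,.122,.185],R,.15)
tz=.158
while tz>.112:
    a,F=step(tz)
    if F[2]>10: break
    tz-=.004
snap('top','t12');snap('wrist','w12')
E
```

```text
False 26.52 pos [164.77   0.33 159.66] F [-0.33 -0.44  0.88] M [0.11 0.06 0.04] w 0.49
 False 26.93 pos [164.67  29.7  185.37] F [ 0.7   0.64 -0.44] M [ 0.16 -0.01  0.02] w 0.39
 False 27.77 pos [116.47 120.73 184.96] F [-0.17  0.56  0.34] M [ 0.18  0.05 -0.03] w 0.23
28.19 cmd 158.0 tip [115.97 121.93 157.71] F [ 0.04  0.35 -0.66]
28.48 cmd 154.0 tip [115.97 122.08 153.85] F [-0.66  0.93  0.  ]
28.76 cmd 150.0 tip [115.96 122.13 149.84] F [-0.42 -0.04  0.43]
29.04 cmd 146.0 tip [115.93 122.09 145.84] F [ 0.45  0.28 -0.25]
29.32 cmd 142.0 tip [115.95 121.77 141.96] F [ 0.68 -0.67  1.15]
29.61 cmd 138.0 tip [115.93 121.48 138.2 ] F [ 0.13 -1.53  5.07]
29.89 cmd 134.0 tip [115.87 121.15 134.36] F [-0.43 -1.86  4.56]
30.18 cmd 130.0 tip [115.79 120.69 130.47] F [-1.11 -2.1   6.16]
30.46 cmd 126.0 tip [115.73 120.2  126.58] F [-1.26 -2.07  6.59]
30.74 cmd 122.0 tip [115.72 120.07 122.61] F [-0.9  -2.41  5.68]
31.02 cmd 118.0 tip [115.8  120.18 118.59] F [-1.01 -2.39  6.  ]
31.31 cmd 114.0 tip [115.88 120.37 114.56] F [-0.69 -2.35  5.86]
```

View pics/w12.png

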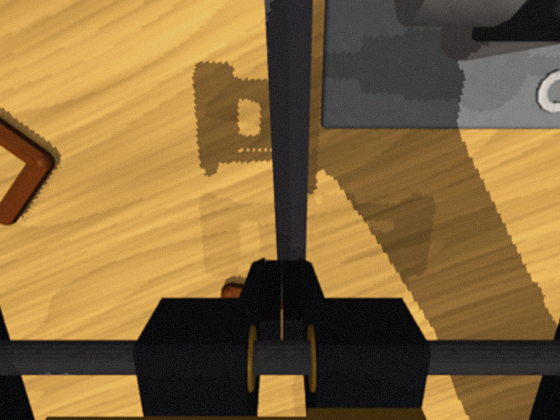

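View pics/t12.png

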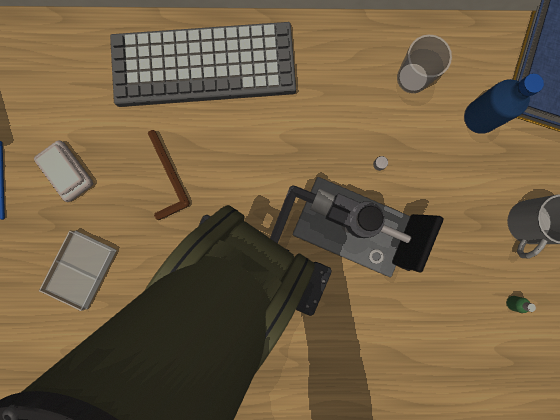

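Steady ~6 N with the screw turning. I'll continue down to the stop.

Run:
```python
from push import *
tz=.110
while tz>.050:
    a,F=step(tz,v=.02)
    if F[2]>9 or np.linalg.norm(F)>10: break
    tz-=.003
snap('side','s13')
```

```text
31.76 cmd 110.0 tip [115.95 120.51 110.55] F [-1.25 -2.25  6.94]
32.06 cmd 107.0 tip [115.97 120.54 107.56] F [ 0.54 -2.37  6.35]
32.36 cmd 104.0 tip [116.02 120.71 104.52] F [-0.55 -1.11  6.35]
32.66 cmd 101.0 tip [116.04 120.67 101.54] F [-0.96 -1.4   6.73]
32.96 cmd 98.0 tip [115.97 120.42  98.58] F [-0.38 -2.3   6.37]
33.26 cmd 95.0 tip [115.93 119.99  95.68] F [ 0.07 -2.39  7.13]
33.56 cmd 92.0 tip [115.9  119.45  92.82] F [-1.27 -3.07  7.41]
33.86 cmd 89.0 tip [115.8  118.82  89.98] F [-0.68 -4.08  7.84]
34.16 cmd 86.0 tip [115.7  118.04  87.17] F [-1.44 -4.7   9.16]
```

Run:
```python
from push import *
a,F=step(.0865,v=.02,y=.117)
tz,y=.0845,.1157
while tz>.060:
    a,F=step(tz,v=.02,y=y)
    if F[2]>10 or np.linalg.norm(F)>11: break
    tz-=.002; y-=.0013
snap('side','s14')
```

```text
34.61 cmd 86.5 tip [116.21 116.73  86.89] F [ 0.87 -1.05  6.92]
34.88 cmd 84.5 tip [116.19 115.52  84.79] F [-0.82 -0.62  6.  ]
35.14 cmd 82.5 tip [116.22 114.3   82.81] F [-0.73 -0.96  5.44]
35.41 cmd 80.5 tip [116.16 113.    80.78] F [-0.16  0.77  6.47]
35.67 cmd 78.5 tip [116.14 111.69  78.8 ] F [-0.03 -1.06  6.85]
35.94 cmd 76.5 tip [116.13 110.34  76.83] F [-0.32  0.16  5.9 ]
36.21 cmd 74.5 tip [116.08 108.97  74.86] F [-0.07 -0.32  5.87]
36.48 cmd 72.5 tip [116.05 107.55  72.91] F [-0.24  0.39  7.58]
36.74 cmd 70.5 tip [116.02 106.11  70.95] F [-1.12 -0.9   8.08]
37.01 cmd 68.5 tip [115.91 104.66  69.07] F [-0.91 -0.45  8.3 ]
37.27 cmd 66.5 tip [115.79 103.31  67.31] F [-1.11 -0.24 11.53]
```

View pics/s14.png

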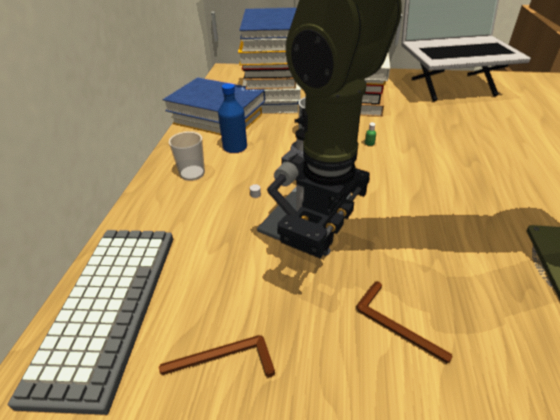

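Run:
```python
from push import *
a,F=step(.0657,v=.02,y=.1028)
snap('wrist','w15')
if F[2]<13.5: a,F=step(.0647,v=.02,y=.1021)
```

```text
37.58 cmd 65.7 tip [115.82 102.59  66.54] F [-1.03  0.97 12.34]
37.88 cmd 64.7 tip [115.74 101.9   65.67] F [-1.2   1.97 13.58]
```

View pics/w15.png

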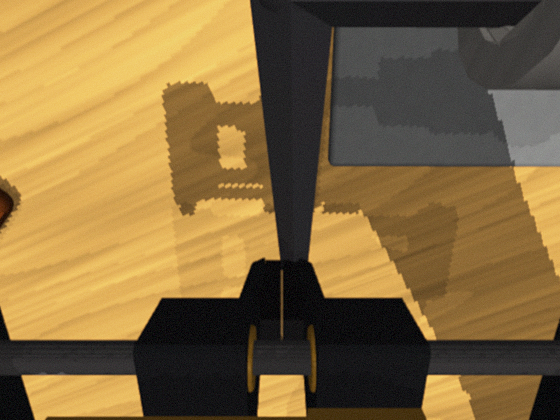

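Run:
```python
from push import *
step(.075,v=.05,y=.105)
step(.095,v=.1,y=.14)
go([.165,.20,.20],R,.2)
env.pause(.1)
for n in('wrist','top','side'): snap(n,n[0]+'16')
import cv2
a=cv2.imread('pics/s16.png')[120:290,225:395]; cv2.imwrite('pics/s16z.png',cv2.resize(a,None,fx=3.5,fy=3.5,interpolation=cv2.INTER_CUBIC))
a=cv2.imread('pics/t16.png')[115:285,225:450]; cv2.imwrite('pics/t16z.png',cv2.resize(a,None,fx=3.5,fy=3.5,interpolation=cv2.INTER_CUBIC))
```

```text
38.24 cmd 75.0 tip [116.13 105.29  74.9 ] F [0.64 0.67 0.3 ]
38.79 cmd 95.0 tip [116.2  139.56  95.05] F [-0.52 -0.48 -0.6 ]
 False 39.52 pos [164.66 199.42 199.64] F [ 0.54 -0.44 -0.6 ] M [0.14 0.04 0.02] w 0.37
```

View pics/s16z.png

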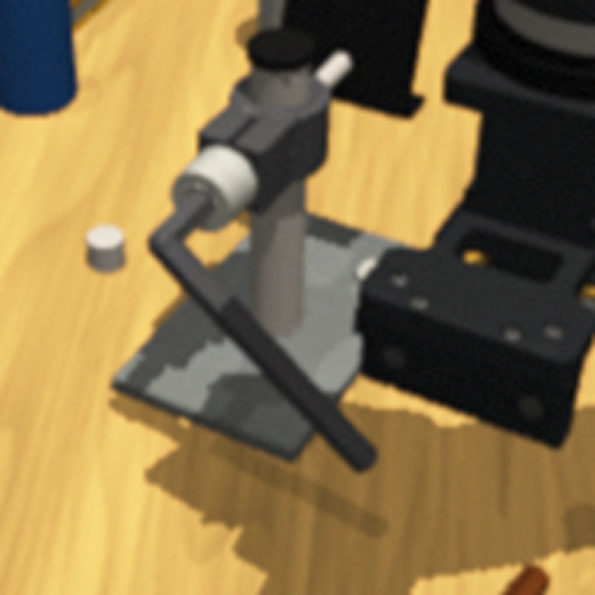

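View pics/t16z.png

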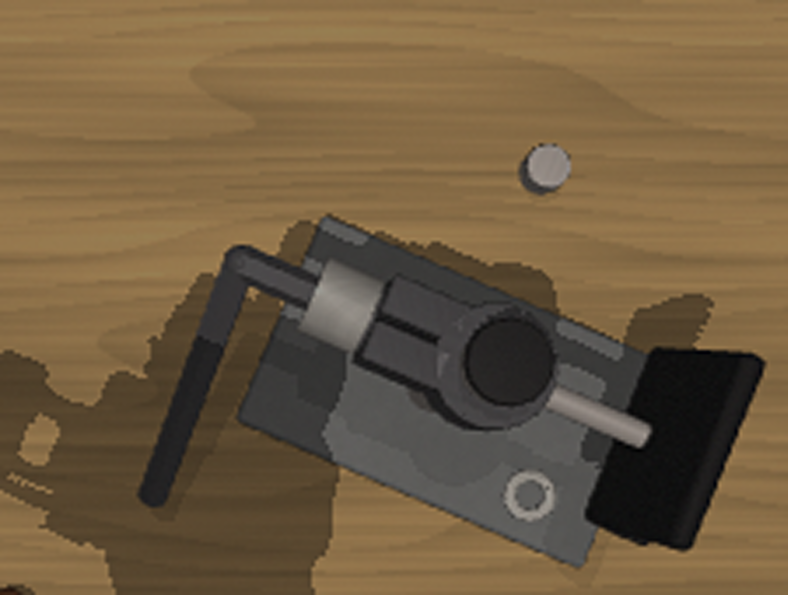

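View pics/w16.png

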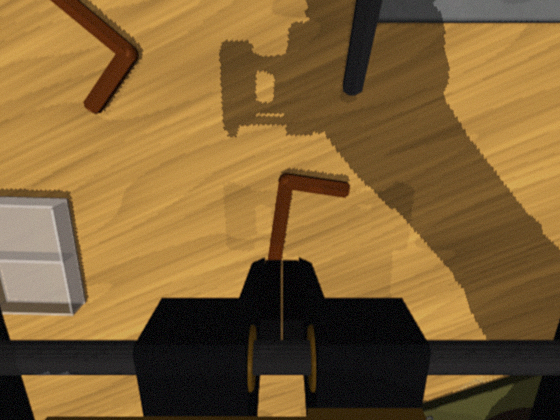

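Run:
```python
from h import *
from scipy.optimize import least_squares
bs=np.array([1.36,1.81]);bt=np.array([1.44,.77])
so=np.array([366/3.5+225,458/3.5+120]); to=np.array([152/3.5+225,497/3.5+115])
sb=np.array([167/3.5+225,241/3.5+120]); tb=np.array([240/3.5+225,260/3.5+115])
def f(p):
    bx,by,bz,ph,yw=p
    b=w([bx,by,bz]); t=w([bx+.15*np.cos(ph)*np.sin(yw),by+.15*np.cos(ph)*np.cos(yw),bz-.15*np.sin(ph)])
    return np.r_[proj(t,'side')[0]+bs-so,proj(t,'top')[0]+bt-to,proj(b,'side')[0]+bs-sb,proj(b,'top')[0]+bt-tb]
r=least_squares(f,[.116,0,.15,.7,0],x_scale=.01); print(r.x.round(4),f(r.x).round(2)); J=r.jac; print(np.sqrt(np.diag(np.linalg.inv(J.T@J))))
```

```text
[ 1.158e-01  1.000e-04  1.549e-01  7.278e-01 -3.730e-02] [ 0.77  1.21  0.51 -0.01 -1.08 -0.98 -0.09  0.27]
[0.00137766 0.00133055 0.00213092 0.01788844 0.01794201]
```

Run:
```python
from plant import *
print(ticket.hand_in(), get_state()['time'])
```

```text
the job is handed in; nothing more can be done
the job is handed in; nothing more can be done
```

I pulled the key out, turned it and pushed its short arm home. I then swung the long arm down on the right until the screw came up against its stop. The key is still in the screw, nothing is touching it, and I handed the job in at about 40 s.

**Insertion:** the first tries caught on the rim of the socket. Raising the key about 2 mm let it slide in. A straight 5 N push on the bend then met solid resistance. The final pictures put the bend 115.8 mm from the post axis; fully home is 116 mm.

**Tightening:** the screw turned at a steady 6–8 N. At the end the push rose to 13.6 N, and I stopped there. The rise was softer than the stop's stated stiffness, so I also checked the angle. The key ended at about 0.73 ± 0.02 rad. Allowing roughly 0.1 rad of play, the screw is at about 0.60–0.63 rad, which fits the 0.60 stop.

**Rest:** in the final top picture the base corners are at the same pixels as at the start, so it didn't shift. The brown look-alike keys were not touched.

**Checks that disagreed:** while the jaws still held the key, the wrist-camera estimates of the fully home position differed by about 2 mm. After I let go, the pictures and the push on the bend both showed it home. The final picture fit also put the bend about 5 mm above its expected 150 mm height. I took that as camera error, since no other check showed it.

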